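Put the model coupes back in their storage tray

TASK

Put the four low coupes away in the wooden tray: the two long ones in the long bays and the two short ones in the short bays, one car to a bay, each standing on its wheels near the middle of its bay and pointing along it. The two higher estate cars, whose roofs run right back to the tail, are part of the street scene: leave them where they stand.

Things in the scene. Friction and masses are not known exactly. Their poses are not given: they have to be found in the camera images.
- tray: fixed wooden tray, turned any way, 171 x 221 x 46 mm; felt floor of its bays 36 mm above its underside, outer walls 46 and dividers 44 mm high, 5 mm thick. Origin: centre of its underside, y along the bays, z up. Four bays 78 mm wide (x): two long (126 mm) at the +y end, centres x = -41.5 and +41.5, y = +42.5 mm; two short (80 mm) at the -y end, centres x = -41.5 and +41.5, y = -65.5 mm.
- bridge_top (a point): obstacle, never to be moved: top of the fixed grey truss railway bridge, 137 mm above the ground and about 110 mm wide, that runs away from the robot (along x, out to about x = 0.60 m) between the tray on the left and most of the cars on the right. Carry cars over it. Other solid clutter beside the cars is under 55 mm high, save a 216 mm bottle at the far right.
- long_coupe_a: long low toy coupe, 29 wide x 110 long x 22 mm high, black with red stripes; small low cabin, long flat tail. Origin: centre of its underside; y along its length, x across, z up. Loose, 40 to 90 g; grasp it across its 29 mm width from above at mid-length.
- long_coupe_b: long low toy coupe, 29 x 110 x 22 mm, dark red with black cabin; same shape as the other long coupe. Origin: centre of its underside; y along its length, x across, z up. Loose, 40 to 90 g; grasp it across its 29 mm width from above at mid-length.
- short_coupe_a: short low toy coupe, 29 x 62 x 22 mm, black with pale stripes; bonnet and tail either side of a small cabin. Origin: centre of its underside; y along its length, x across, z up. Loose, 40 to 90 g; grasp it across its 29 mm width from above at mid-length.
- short_coupe_b: short low toy coupe, 29 x 66 x 22 mm, red with yellow stripes; same shape as the other short coupe. Origin: centre of its underside; y along its length, x across, z up. Loose, 40 to 90 g; grasp it across its 29 mm width from above at mid-length.
- long_estate: look-alike that stays: long toy estate car, 29 x 110 x 28 mm, blue, higher than the coupes, its roof running back to the tail. Origin: centre of its underside; y along its length, x across, z up. Loose, 40 to 90 g; grasp it across its 29 mm width from above at mid-length.
- short_estate: look-alike that stays: short boxy toy estate car, 29 x 66 x 28 mm, plain red, higher than the coupes, its roof running back to the tail. Origin: centre of its underside; y along its length, x across, z up. Loose, 40 to 90 g; grasp it across its 29 mm width from above at mid-length.

How it is judged:
At the end, for the whole second after the job is handed in: Each long coupe in a long bay, each short coupe in a short bay, one to a bay: within 15 mm of the bay's centre along tray x and y, on the floor, upright within 0.12 rad, along the tray's y within 0.26 rad, released and at rest; both estate cars upright and within 20 mm of where they started (((x of long_coupe_a in the frame of tray between -0.0565 and -0.0265 m and y of long_coupe_a in the frame of tray between 0.0275 and 0.0575 m) or (x of long_coupe_a in the frame of tray between 0.0265 and 0.0565 m and y of long_coupe_a in the frame of tray between 0.0275 and 0.0575 m)) and z of long_coupe_a in the frame of tray between 0.032 and 0.041 m and angle between each of long_coupe_a, long_coupe_b, short_coupe_a, short_coupe_b, long_estate, short_estate's own z axis and vertical below 0.12 rad and angle between the y axis of each of long_coupe_a, long_coupe_b, short_coupe_a, short_coupe_b and the y axis of tray, either way round below 0.26 rad and linear speed of each of long_coupe_a, long_coupe_b, short_coupe_a, short_coupe_b below 0.02 m/s and angular speed of each of long_coupe_a, long_coupe_b, short_coupe_a, short_coupe_b below 0.2 rad/s and ((x of long_coupe_b in the frame of tray between -0.0565 and -0.0265 m and y of long_coupe_b in the frame of tray between 0.0275 and 0.0575 m) or (x of long_coupe_b in the frame of tray between 0.0265 and 0.0565 m and y of long_coupe_b in the frame of tray between 0.0275 and 0.0575 m)) and z of long_coupe_b in the frame of tray between 0.032 and 0.041 m and ((x of short_coupe_a in the frame of tray between -0.0565 and -0.0265 m and y of short_coupe_a in the frame of tray between -0.0805 and -0.0505 m) or (x of short_coupe_a in the frame of tray between 0.0265 and 0.0565 m and y of short_coupe_a in the frame of tray between -0.0805 and -0.0505 m)) and z of short_coupe_a in the frame of tray between 0.032 and 0.041 m and ((x of short_coupe_b in the frame of tray between -0.0565 and -0.0265 m and y of short_coupe_b in the frame of tray between -0.0805 and -0.0505 m) or (x of short_coupe_b in the frame of tray between 0.0265 and 0.0565 m and y of short_coupe_b in the frame of tray between -0.0805 and -0.0505 m)) and z of short_coupe_b in the frame of tray between 0.032 and 0.041 m and distance of each of long_estate, short_estate from where it was at the start of the episode below 0.02 m); the robot touches nothing.
It fails at once if an estate car (look-alike) is moved by more than 20 mm (distance of any of long_estate, short_estate from where it was at the start of the episode above 0.02 m).
It also fails if it takes over 120 s, if anything falls off the work surface, if the arm or the gripper's body presses on something with over 40 N, if the wrist force passes 120 N, or if a joint passes its speed limit or range.

ROBOT

A 7-joint arm with a two-finger parallel gripper is mounted at the origin on the work surface; the furniture and walls round the work are solid. World frame = base frame: x ahead of the robot, y to its left, z up, the work surface at z = 0. Lengths are in m, angles in rad, forces in N, time in s.
With the tool pointing down it reaches from about 0.4 to 0.85 m from the base axis. Payload 10.4 kg.
Tool frame: the origin (TCP) lies between the finger pads; the fingertips stand 11 mm ahead of it and the grasp point (between the pads) lies 8 mm behind it (tip_reach is the distance from the TCP to the fingertips, in m); z points along the fingers, y is the line along which they close (so a half turn about z gives the same grasp; the last joint's range is limited). The gripper opens to 85 mm and grips with 20 to 120 N. Pads are 22 mm wide; open, the fingers measure 114 mm over their backs; the gripper's body (76 mm by 85 mm) begins 54 mm behind the grasp point. The pads swing forward as they close: fully open they stand 13 mm farther back than shut.
Start: joints at [-1.29, 0.332, -0.065, 1.46, 0.022, 1.35, -0.088], TCP at [0.187, 0.596, 0.242] pointing down, gripper open.
Joint ranges: [-2.6, 2.6], [-0.5, 2.12], [-1.47, 1.34], [0.16, 2.42], [-1.27, 4.41], [0.06, 2.06], [-2.6, 2.6]. Speed limits (rad/s): [2.22, 2.22, 2.79, 2.79, 3.14, 3.14, 3.14].

INTERFACE

Orientations are given as a unit quaternion [x, y, z, w].
In Python, from workcell import * gives the robot as it stands.
- The arm moves only by the shell command python3 -m inch 'ROWS' [OPENING] [FORCE]. ROWS is JSON, a list of rows, each an object with "slide": the shift along the world's x, y, z in m, a list of three; "yaw": the turn about the world's z in rad. A call has 1 to 20 rows; each row is the pose to reach, as a shift and turn from the pose commanded when the call began; what a row does not reach only later rows make up. A row lasts 1/12 s, in which the tool goes at most 41.7 mm and 7.16 degrees, less where a joint would pass 70% of its speed; a pose out of reach is approached as far as the arm can. A call with a gripper value outside its range is refused whole. OPENING is the closure in counts, from 0 (fully open) to 255 (shut), set as the call begins (- or left out, the last holds). The fingers move at their own pace and stop on an object; FORCE is the grip in N (left out, the last holds). Time passes only in rows, so rows that repeat a pose let the fingers close. It gives the time, the measured TCP pose, the force, the opening and the grip force at its end, in the units of the state.
- get_obs(): the state, without advancing time (a new reading comes with each control period).
- camera(name): name is "scene" or "top" or "wrist"; returns a dict with "frame" (400x640x3 uint8, red, green, blue), "fx", "fy", "cx", "cy" (pixels), "extrinsics" (4x4, takes a point from world to camera coordinates). Camera axes: x right, y down, z forward; pixel columns grow to the right and rows downward; lengths in m; the calibration is good to about 2 mm. A picture is of the moment at which its call begins. There is no depth.
- hand_in(): hands the job in; it is judged then, once.
The state is a dict: "clock": time; "joint_pos": joint angles; "joint_velocities": joint speeds; "tau": joint torques, N m; "position": TCP position; "ee_rot": TCP orientation; "ft_force": force on the tool from outside, world axes, zero at the start; "torque": the same for the moment, N m; "grip_width": opening from 0.0 (shut) to 1.0 (fully open); "grasp_force": force on a finger pad.
Only numpy, scipy, OpenCV 4.12 (cv2) and the standard library are available. Lean on these libraries where they do the work, as an engineer would, in place of code of your own. Each camera call takes 0.05 s, during which the arm holds its last target. There are 200 camera calls.

## Working session

There is one attempt and no reset: what is moved stays moved. The work goes in short steps, Python scripts to look and compute and a shell command to move; the robot and the scene stay as the last step left them, time stands still between calls to the robot, and variables do not carry over. Pictures are saved under pics/ and viewed, at most 14 in all, crops included, and the job is handed in when it is done.

```bash
ls; mkdir -p pics; python3 - <<'E'
from workcell import *
import cv2
o=get_obs();print(o)
for n in("top","scene"):
    c=camera(n);cv2.imwrite(f"pics/{n}0.png",c["frame"][:,:,::-1]);print(n,c["fx"],c["cx"],c["cy"],c["extrinsics"])
E
```

```text
pics
{'clock': 0.0, 'joint_pos': array([-1.28957791,  0.33287666, -0.06470998,  1.4609501 ,  0.02159659,
        1.34992536, -0.0884879 ]), 'joint_velocities': array([ 0.00019041, -0.00094785,  0.00097027, -0.0024792 , -0.00030167,
        0.00204228,  0.00172886]), 'tau': array([-1.57553668e-04, -6.25459170e+01,  4.88416920e-02, -3.91602981e+01,
        1.62283442e-02,  1.01063296e-02,  2.80308385e-06]), 'position': array([0.18686588, 0.59602021, 0.24150878]), 'ee_rot': array([ 1.51304851e-01,  9.88486877e-01, -7.27650726e-04, -7.96284200e-05]), 'ft_force': array([-0.25410244,  0.63321515, -1.29322401]), 'torque': array([ 0.032738  , -0.01935282,  0.02184366]), 'grasp_force': 0.0, 'grip_width': 1.0000596158302135}
top 493.2329557264628 324.6652001240269 199.74647276416604 [[-0.02558741 -0.99960699 -0.01145205  0.02861449]
 [-0.98682729  0.02708752 -0.15949348  0.51207711]
 [ 0.159741    0.00722017 -0.98713255  1.53929657]
 [ 0.          0.          0.          1.        ]]
scene 401.20058033174945 322.03216741047567 192.40789360577114 [[ 0.75514925 -0.65554304  0.00359673 -0.37655993]
 [-0.30276445 -0.35362372 -0.88503331  0.26271078]
 [ 0.58144931  0.66724328 -0.46551381  0.70502942]
 [ 0.          0.          0.          1.        ]]
```

View pics/top0.png

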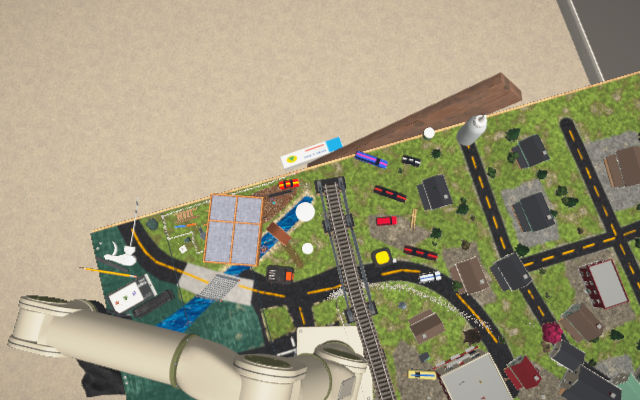

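View pics/scene0.png

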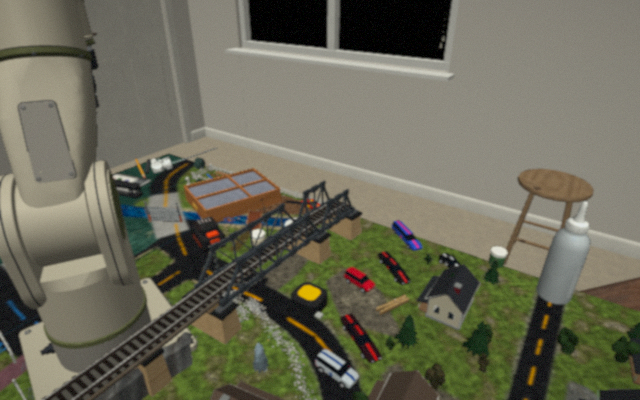

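The top view shows the tray at about (235,229) and the blue estate at (372,159). The black short coupe is at (411,160) and the long coupes are at (390,193) and (421,252). A red short car is at (386,221) and a red/yellow one at (289,184), left of the bridge. I'll enlarge this area.

```bash
python3 - <<'E'
import cv2,numpy as np
a=cv2.imread("pics/top0.png")
c=cv2.resize(a[140:290,340:460],None,fx=4,fy=4,interpolation=cv2.INTER_CUBIC)
cv2.imwrite("pics/c1.png",c)
c=cv2.resize(a[165:285,195:335],None,fx=4,fy=4,interpolation=cv2.INTER_CUBIC)
cv2.imwrite("pics/c2.png",c)
E
```

```text
(no output)
```

View pics/c1.png

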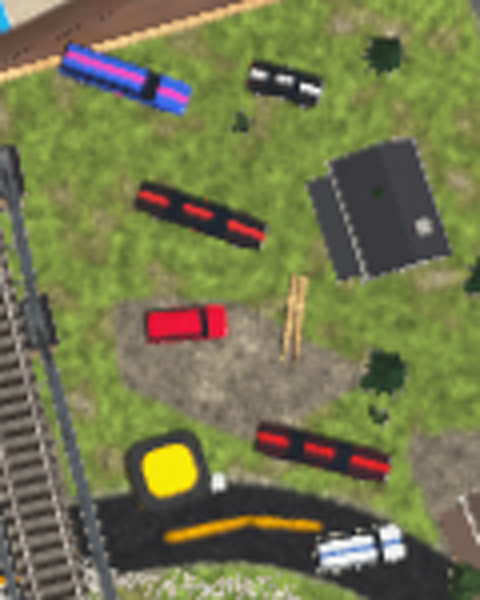

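View pics/c2.png

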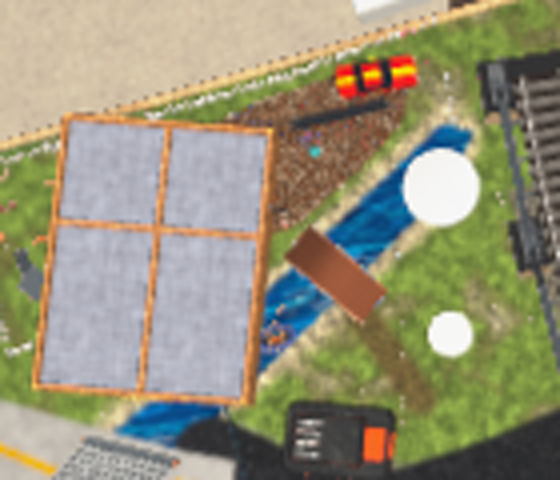

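The first crop shows the coupe centres: short_a (286,83), long_a (200,215) and long_b (323,451). Both estates lie clear of them. The second shows short_b at (376,76) and the tray corners at (65,115), (273,130), (250,404) and (35,388), with the short bays at the far end.

```bash
cat > h.py <<'E'
import numpy as np
from workcell import *
def ray(c,u,v,z):
    E=c["extrinsics"];R=E[:3,:3];C=-R.T@E[:3,3]
    d=R.T@np.array([(u-c["cx"])/c["fx"],(v-c["cy"])/c["fy"],1]);return C+d*(z-C[2])/d[2]
def yaw():
    from scipy.spatial.transform import Rotation as Ro
    y=Ro.from_quat(get_obs()["ee_rot"]).as_matrix()[:,1];return np.arctan2(y[1],y[0])
E
python3 - <<'E'
from h import *
np.set_printoptions(precision=4,suppress=True)
c=camera("top")
def p(off,x,y,z): return ray(c,off[0]+x/4-.375,off[1]+y/4-.375,z)
A=(340,140);B=(195,165)
for n,o,a,b in [("sa",A,(249,75),(322,92)),("la",A,(136,192),(265,240)),("lb",A,(256,432),(390,468)),("sb",B,(337,80),(416,71)),("estS",A,(146,325),(227,322)),("estL",A,(62,58),(190,102))]:
    P=p(o,*a,.015);Q=p(o,*b,.015);d=Q-P
    print(n,(P+Q)/2,np.hypot(*d[:2]),np.arctan2(d[1],d[0]))
T=[p(B,*q,.046) for q in[(65,115),(273,130),(250,404),(35,388)]]
print(np.array(T),[np.linalg.norm(T[i]-T[i-1]) for i in range(4)])
o=(T[0]+T[1]+T[2]+T[3])/4
y=(T[2]+T[3]-T[0]-T[1]);y/=np.linalg.norm(y);x=np.array([y[1],-y[0],0])
print("tray",o,"y ang",np.arctan2(y[1],y[0]))
for X in(-.0415,.0415):
  for Y in(.0425,-.0655): print(X,Y,o+X*x+Y*y)
print("toolyaw",yaw())
E
```

```text
sa [ 0.64   -0.2724  0.015 ] 0.061343979425107116 -1.8355710550304976
la [ 0.5313 -0.1973  0.015 ] 0.11153342692004066 -1.9623787083396973
lb [ 0.339  -0.2862  0.015 ] 0.10978733977382917 -1.8610198777274325
sb [0.5741 0.1316 0.015 ] 0.06514347185715486 -1.4830463051679443
estS [ 0.4435 -0.182   0.015 ] 0.0654446882137731 -1.5604753671387028
estL [ 0.6467 -0.1413  0.015 ] 0.11138861268967733 -1.940096228323269
[[0.5426 0.3796 0.046 ]
 [0.5258 0.2126 0.046 ]
 [0.3087 0.2318 0.046 ]
 [0.3256 0.4008 0.046 ]] [np.float64(0.2180704813668167), np.float64(0.1678894506742893), np.float64(0.21792570226742378), np.float64(0.16978703638193735)]
tray [0.4257 0.3062 0.046 ] y ang 3.048810438012889
-0.0415 0.0425 [0.3795 0.2688 0.046 ]
-0.0415 -0.0655 [0.4871 0.2588 0.046 ]
0.0415 0.0425 [0.3872 0.3515 0.046 ]
0.0415 -0.0655 [0.4948 0.3415 0.046 ]
toolyaw 1.266998417196453
```

```bash
python3 -m inch '[{"slide":[0.387,-0.464,-0.04],"yaw":-1.18},{"slide":[0.387,-0.464,-0.04],"yaw":-1.18},{"slide":[0.387,-0.464,-0.04],"yaw":-1.18},{"slide":[0.387,-0.464,-0.04],"yaw":-1.18},{"slide":[0.387,-0.464,-0.04],"yaw":-1.18},{"slide":[0.387,-0.464,-0.04],"yaw":-1.18},{"slide":[0.387,-0.464,-0.04],"yaw":-1.18},{"slide":[0.387,-0.464,-0.04],"yaw":-1.18},{"slide":[0.387,-0.464,-0.04],"yaw":-1.18},{"slide":[0.387,-0.464,-0.04],"yaw":-1.18},{"slide":[0.387,-0.464,-0.04],"yaw":-1.18},{"slide":[0.387,-0.464,-0.04],"yaw":-1.18},{"slide":[0.387,-0.464,-0.04],"yaw":-1.18},{"slide":[0.387,-0.464,-0.04],"yaw":-1.18},{"slide":[0.387,-0.464,-0.04],"yaw":-1.18},{"slide":[0.387,-0.464,-0.04],"yaw":-1.18},{"slide":[0.387,-0.464,-0.04],"yaw":-1.18},{"slide":[0.387,-0.464,-0.04],"yaw":-1.18},{"slide":[0.387,-0.464,-0.04],"yaw":-1.18},{"slide":[0.387,-0.464,-0.04],"yaw":-1.18}]' 90 40
python3 - <<'E'
from h import *
import cv2
c=camera("wrist");f=c["frame"][:,:,::-1].copy()
cv2.imwrite("pics/w1.png",f)
E=c["extrinsics"];o=get_obs()
def pr(P):
    q=E[:3,:3]@P+E[:3,3];return (q[:2]/q[2]*c["fx"]+[c["cx"],c["cy"]]).round(1)
print(o["position"],yaw(),o["grip_width"],o["joint_pos"])
print(pr(np.array([.5741,.1316,.015])),pr(np.r_[o["position"][:2],.015]))
np.save("w1.npy",E);print(c["fx"],c["cx"],c["cy"])
E
```

```text
clock: 1.82
position: [0.5734, 0.1338, 0.2024]
ee_rot: [0.675, 0.738, 0.0, -0.0]
ft_force: [-0.2, -0.8, 0.3]
grip_width: 0.65
grasp_force: 0.0
[0.5734936  0.13359171 0.20249077] 0.08888297606470744 0.6442249141304788 [-0.66500943  0.28668889  0.43364916  1.6372492  -0.12627297  1.24515473
 -0.11758658]
[324.5 182.3] [324.  180.2]
346.84628984553177 323.8602776952816 200.54228362090336
```

View pics/w1.png

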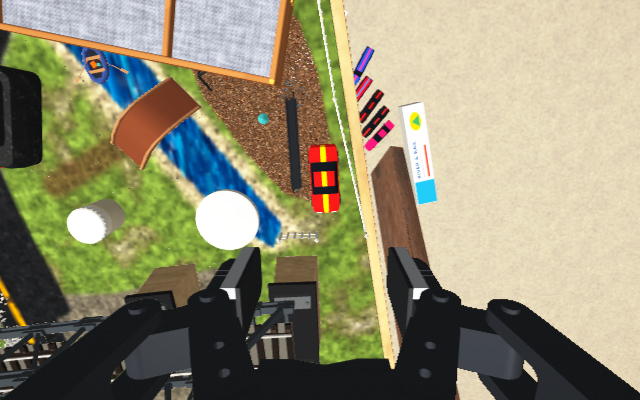

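The wrist view shows the coupe centred at (324,178). A dark bar runs alongside it from (292,97) to (296,190), where the left finger would come down. I'll triangulate its height.

```bash
python3 - <<'E'
from h import *
import cv2
np.set_printoptions(precision=4,suppress=True)
t=camera("top");w=camera("wrist")
K=lambda c:np.array([[c["fx"],0,c["cx"]],[0,c["fy"],c["cy"]],[0,0,1]])
P=lambda c:K(c)@c["extrinsics"][:3]
f=lambda x,y:(195+x/4-.375,165+y/4-.375)
for a,b in [(f(293,124),(292,97)),(f(388,103),(296,190)),(f(376,76),(324.5,178))]:
    X=cv2.triangulatePoints(P(t),P(w),np.array(a),np.array(b,float));print((X[:3]/X[3]).T, ray(w,*b,0.0),ray(w,*b,.02))
cv2.imwrite("pics/w1c.png",cv2.resize(w["frame"][80:240,230:400,::-1],None,fx=3.5,fy=3.5,interpolation=cv2.INTER_CUBIC))
E
```

```text
[[ 0.5383  0.2035 -0.0028]] [0.5378 0.2051 0.    ] [0.5396 0.205  0.02  ]
[[0.5494 0.1223 0.0211]] [0.5473 0.1175 0.    ] [0.5485 0.1227 0.02  ]
[[0.575  0.1329 0.0063]] [0.5743 0.1321 0.    ] [0.5739 0.1363 0.02  ]
```

View pics/w1c.png

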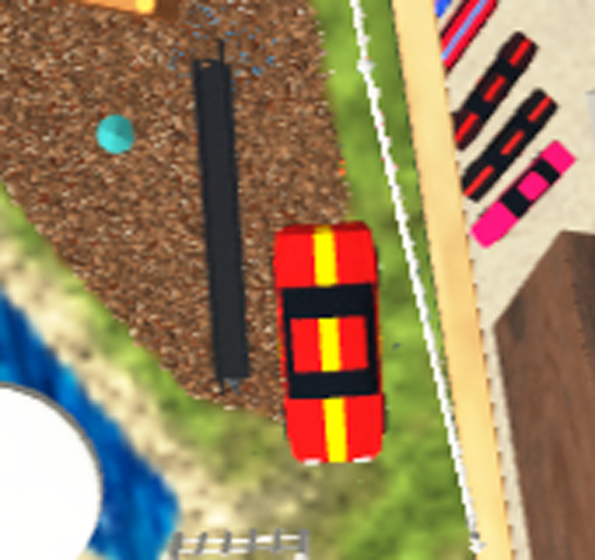

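```bash
python3 - <<'E'
from h import *
np.set_printoptions(precision=4,suppress=True)
t=camera("top");w=camera("wrist")
f=lambda x,y:(195+x/4-.375,165+y/4-.375)
for q in[(480,65),(505,75),(510,220),(535,220)]: print(q,ray(t,*f(*q),.137),ray(t,*f(*q),.07),ray(t,*f(*q),.0))
for q in[(140,300),(275,265),(318,265),(275,330),(240,200),(193,220)]: print(q,ray(w,*q,.137),ray(w,*q,.07),ray(w,*q,.0))
E
```

```text
(480, 65) [0.5558 0.0432 0.137 ] [0.5694 0.045  0.07  ] [0.5835 0.0469 0.    ]
(505, 75) [0.5476 0.0245 0.137 ] [0.5608 0.0255 0.07  ] [0.5745 0.0265 0.    ]
(510, 220) [0.4372 0.0235 0.137 ] [0.4453 0.0244 0.07  ] [0.4538 0.0253 0.    ]
(535, 220) [0.4367 0.0048 0.137 ] [0.4448 0.0048 0.07  ] [0.4532 0.0049 0.    ]
(140, 300) [0.4612 0.0714 0.137 ] [0.4249 0.0264 0.07  ] [ 0.3869 -0.0206  0.    ]
(275, 265) [0.5459 0.1034 0.137 ] [0.5385 0.0694 0.07  ] [0.5308 0.0339 0.    ]
(318, 265) [0.5724 0.1058 0.137 ] [0.5741 0.0726 0.07  ] [0.5759 0.0379 0.    ]
(275, 330) [0.5482 0.0566 0.137 ] [0.5416 0.0066 0.07  ] [ 0.5347 -0.0456  0.    ]
(240, 200) [0.5234 0.1434 0.137 ] [0.5083 0.1232 0.07  ] [0.4925 0.1019 0.    ]
(193, 220) [0.4957 0.1286 0.137 ] [0.4712 0.1032 0.07  ] [0.4456 0.0767 0.    ]
```

```bash
python3 -m inch '[{"slide":[0.002,-0.0205,-0.02]},{"slide":[0.002,-0.0205,-0.06]},{"slide":[0.002,-0.0205,-0.10]},{"slide":[0.002,-0.0205,-0.14]},{"slide":[0.002,-0.0205,-0.16]},{"slide":[0.002,-0.0205,-0.17]},{"slide":[0.002,-0.0205,-0.178]},{"slide":[0.002,-0.0205,-0.185]},{"slide":[0.002,-0.0205,-0.185]}]' 135 50
python3 -m inch '[{"slide":[0,0,0]},{"slide":[0,0,0]},{"slide":[0,0,0]},{"slide":[0,0,0]},{"slide":[0,0,0]},{"slide":[0,0,0]}]' 255 50
python3 -m inch '[{"slide":[0,0,0.03]},{"slide":[0,0,0.07]},{"slide":[0,0,0.11]},{"slide":[0,0,0.14]},{"slide":[0,0,0.14]}]'
python3 - <<'E'
from h import *
import cv2
cv2.imwrite("pics/w2.png",camera("wrist")["frame"][:,:,::-1])
E
```

```text
invalid input
invalid input
invalid input
```

View pics/w2.png

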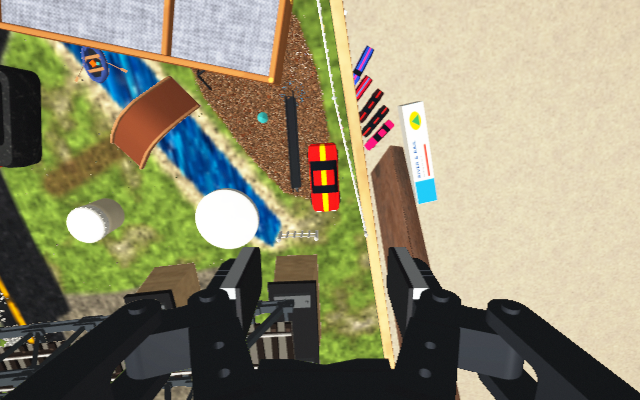

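The picture shows nothing moved: the moves were refused because every row needs a yaw key. I'll resend them in stages.

```bash
python3 -m inch '[{"slide":[0.002,-0.0205,-0.02],"yaw":0},{"slide":[0.002,-0.0205,-0.06],"yaw":0},{"slide":[0.002,-0.0205,-0.10],"yaw":0},{"slide":[0.002,-0.0205,-0.14],"yaw":0},{"slide":[0.002,-0.0205,-0.16],"yaw":0},{"slide":[0.002,-0.0205,-0.17],"yaw":0},{"slide":[0.002,-0.0205,-0.178],"yaw":0},{"slide":[0.002,-0.0205,-0.185],"yaw":0},{"slide":[0.002,-0.0205,-0.185],"yaw":0}]' 135 50
python3 -m inch '[{"slide":[0,0,0],"yaw":0},{"slide":[0,0,0],"yaw":0},{"slide":[0,0,0],"yaw":0},{"slide":[0,0,0],"yaw":0},{"slide":[0,0,0],"yaw":0},{"slide":[0,0,0],"yaw":0}]' 255 50
```

```text
clock: 2.87
position: [0.5762, 0.112, 0.0173]
ee_rot: [0.676, 0.737, 0.0, 0.0]
ft_force: [0.1, 0.8, -0.4]
grip_width: 0.467
grasp_force: 0.0
clock: 3.37
position: [0.5768, 0.1121, 0.0186]
ee_rot: [0.676, 0.737, 0.001, 0.0]
ft_force: [-1.0, -0.5, 6.9]
grip_width: 0.302
grasp_force: 49.7
```

```bash

python3 -m inch '[{"slide":[0,0,0.03],"yaw":0},{"slide":[0,0,0.07],"yaw":0},{"slide":[0,0,0.11],"yaw":0},{"slide":[0,0,0.14],"yaw":0},{"slide":[0,0,0.14],"yaw":0}]'
python3 - <<'E'
from h import *
import cv2
cv2.imwrite("pics/w3.png",camera("wrist")["frame"][:,:,::-1])
o=get_obs();print(o["position"],yaw())
E
```

```text
clock: 3.78
position: [0.5793, 0.1124, 0.1646]
ee_rot: [0.676, 0.737, 0.005, 0.002]
ft_force: [1.4, -0.1, -1.1]
grip_width: 0.308
grasp_force: 49.4
[0.57801179 0.11236655 0.16132298] 0.0869363118517562
```

View pics/w3.png

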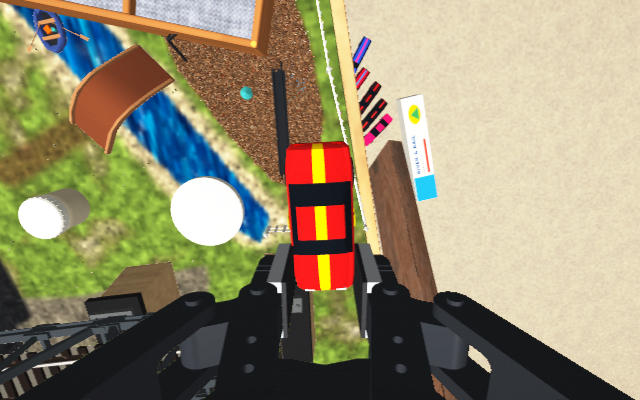

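The picture shows the red/yellow coupe held level by its tail end, with its centre at about (320,215). I'll carry it to the far-left short bay.

```bash

python3 -m inch '[{"slide":[-0.059,0.228,0],"yaw":1.391},{"slide":[-0.059,0.228,0],"yaw":1.391},{"slide":[-0.059,0.228,0],"yaw":1.391},{"slide":[-0.059,0.228,0],"yaw":1.391},{"slide":[-0.059,0.228,0],"yaw":1.391},{"slide":[-0.059,0.228,0],"yaw":1.391},{"slide":[-0.059,0.228,0],"yaw":1.391},{"slide":[-0.059,0.228,0],"yaw":1.391},{"slide":[-0.059,0.228,0],"yaw":1.391},{"slide":[-0.059,0.228,0],"yaw":1.391},{"slide":[-0.059,0.228,0],"yaw":1.391},{"slide":[-0.059,0.228,0],"yaw":1.391},{"slide":[-0.059,0.228,0],"yaw":1.391},{"slide":[-0.059,0.228,0],"yaw":1.391},{"slide":[-0.059,0.228,0],"yaw":1.391}]'
python3 - <<'E'
from h import *
import cv2
cv2.imwrite("pics/w4.png",camera("wrist")["frame"][:,:,::-1])
o=get_obs();print(o["position"],yaw())
E
```

```text
clock: 5.08
position: [0.5168, 0.3398, 0.157]
ee_rot: [0.048, 0.999, -0.0, -0.0]
ft_force: [0.4, 0.7, -1.1]
grip_width: 0.303
grasp_force: 49.5
[0.51685583 0.33987821 0.15712362] 1.475730930128118
```

View pics/w4.png

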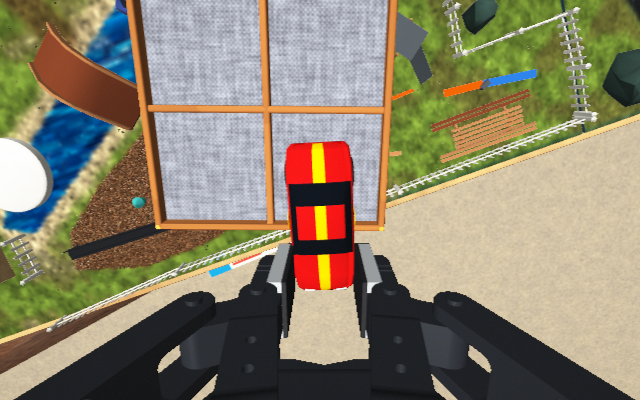

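The picture shows the car above the tray. The tray's outer corners are at about (384,230) and (157,228), and the dividers cross at (266,108). I'll refine the tray pose from these.

```bash
python3 - <<'E'
from h import *
np.set_printoptions(precision=4,suppress=True)
w=camera("wrist")
for q,l in [((266,108),(0,-.023)),((384,230),(.0855,-.1105)),((157,228),(-.0855,-.1105)),((389,108),(.083,-.023)),((147,109),(-.083,-.023)),((265,3),(0,.05))]:
    P=ray(w,*q,.045); a=3.0488; y=np.array([np.cos(a),np.sin(a)]);x=np.array([y[1],-y[0]])
    print(q,P,"pred by top",np.array([.4257,.3062])+l[0]*x+l[1]*y)
E
```

```text
(266, 108) [0.4479 0.308  0.045 ] pred by top [0.4486 0.3041]
(384, 230) [0.5432 0.3831 0.045 ] pred by top [0.5436 0.3811]
(157, 228) [0.5256 0.2152 0.045 ] pred by top [0.5278 0.2108]
(389, 108) [0.4558 0.3907 0.045 ] pred by top [0.4563 0.3867]
(147, 109) [0.4409 0.2278 0.045 ] pred by top [0.4409 0.2214]
(265, 3) [0.3849 0.3163 0.045 ] pred by top [0.3759 0.3108]
```

```bash

python3 -m inch '[{"slide":[0,0.003,-0.03],"yaw":0},{"slide":[0,0.003,-0.06],"yaw":0},{"slide":[0,0.003,-0.08],"yaw":0},{"slide":[0,0.003,-0.09],"yaw":0},{"slide":[0,0.003,-0.096],"yaw":0},{"slide":[0,0.003,-0.1],"yaw":0},{"slide":[0,0.003,-0.1],"yaw":0}]'
python3 -m inch '[{"slide":[0,0,0],"yaw":0},{"slide":[0,0,0],"yaw":0},{"slide":[0,0,0],"yaw":0},{"slide":[0,0,0],"yaw":0}]' 140
python3 -m inch '[{"slide":[0,0,0.03],"yaw":0},{"slide":[0,0,0.06],"yaw":0},{"slide":[0,0,0.1],"yaw":0},{"slide":[0,0,0.14],"yaw":0},{"slide":[0,0,0.14],"yaw":0}]'
python3 - <<'E'
from h import *
import cv2
cv2.imwrite("pics/w5.png",camera("wrist")["frame"][:,:,::-1])
o=get_obs();print(o["position"],yaw())
E
```

```text
clock: 5.77
position: [0.5173, 0.3431, 0.0577]
ee_rot: [0.047, 0.999, 0.0, 0.0]
ft_force: [-0.9, -0.0, -1.1]
grip_width: 0.302
grasp_force: 49.5
clock: 6.1
position: [0.5173, 0.3431, 0.0581]
ee_rot: [0.046, 0.999, 0.0, 0.0]
ft_force: [-0.8, 0.1, -0.0]
grip_width: 0.453
grasp_force: 0.0
clock: 6.52
position: [0.52, 0.3449, 0.2067]
ee_rot: [0.047, 0.999, 0.004, 0.005]
ft_force: [0.1, 0.5, 0.7]
grip_width: 0.451
grasp_force: 0.0
[0.51903451 0.34426161 0.20281106] 1.4778101559025445
```

View pics/w5.png

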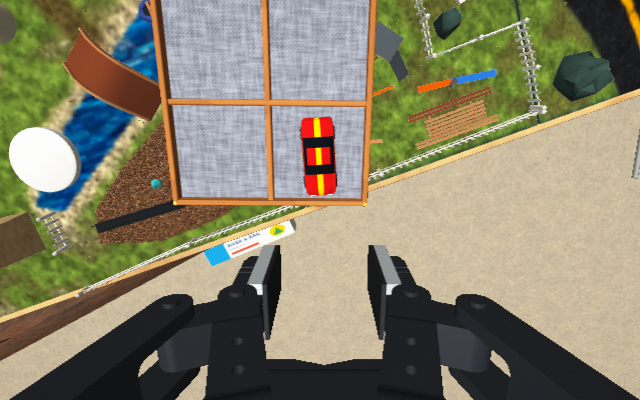

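The picture shows the red coupe at (319,155), near the middle of its short bay. Next is short_coupe_a.

```bash

python3 -m inch '[{"slide":[0.123,-0.613,0.01],"yaw":-1.743},{"slide":[0.123,-0.613,0.01],"yaw":-1.743},{"slide":[0.123,-0.613,0.01],"yaw":-1.743},{"slide":[0.123,-0.613,0.01],"yaw":-1.743},{"slide":[0.123,-0.613,0.01],"yaw":-1.743},{"slide":[0.123,-0.613,0.01],"yaw":-1.743},{"slide":[0.123,-0.613,0.01],"yaw":-1.743},{"slide":[0.123,-0.613,0.01],"yaw":-1.743},{"slide":[0.123,-0.613,0.01],"yaw":-1.743},{"slide":[0.123,-0.613,0.01],"yaw":-1.743},{"slide":[0.123,-0.613,0.01],"yaw":-1.743},{"slide":[0.123,-0.613,0.01],"yaw":-1.743},{"slide":[0.123,-0.613,0.01],"yaw":-1.743},{"slide":[0.123,-0.613,0.01],"yaw":-1.743},{"slide":[0.123,-0.613,0.01],"yaw":-1.743},{"slide":[0.123,-0.613,0.01],"yaw":-1.743},{"slide":[0.123,-0.613,0.01],"yaw":-1.743},{"slide":[0.123,-0.613,0.01],"yaw":-1.743}]' 115
cat >> h.py <<'E'
import cv2
def find(name,mask):
    """rect of the masked blob nearest below the tool, in world"""
    c=camera("wrist");f=np.ascontiguousarray(c["frame"][:,:,::-1]);o=get_obs();E=c["extrinsics"]
    q=E[:3,:3]@np.r_[o["position"][:2],.015]+E[:3,3];u,v=q[:2]/q[2]*c["fx"]+[c["cx"],c["cy"]]
    m=mask(cv2.cvtColor(f,cv2.COLOR_BGR2HSV).astype(int)).astype(np.uint8)
    m=cv2.morphologyEx(m,cv2.MORPH_OPEN,np.ones((5,5)));m=cv2.morphologyEx(m,cv2.MORPH_CLOSE,np.ones((5,5)))
    n,l,s,ce=cv2.connectedComponentsWithStats(m);k=l[int(v),int(u)]
    if k==0:k=1+np.argmin([np.hypot(*(x-[u,v])) if a>200 else 1e9 for x,a in zip(ce[1:],s[1:,4])])
    b=cv2.boxPoints(cv2.minAreaRect(np.argwhere(l==k)[:,::-1].astype(np.float32)))
    cv2.polylines(f,[b.astype(int)],True,(255,255,0),1);cv2.imwrite(f"pics/{name}.png",f)
    W=np.array([ray(c,*p,.015)[:2] for p in b]);e=[W[1]-W[0],W[2]-W[1]];L=[np.linalg.norm(x) for x in e]
    d=e[int(L[1]>L[0])];print("tool px",u,v,"centre",W.mean(0),"sizes",L,"grip yaw",(np.arctan(d[1]/d[0])+np.pi/2+.8)%np.pi-.8,"| tool",o["position"],yaw())
E
python3 - <<'E'
from h import *
np.set_printoptions(precision=4,suppress=True)
find("w6",lambda h:(h[:,:,2]<70)|(h[:,:,1]<60))
E
```

```text
clock: 8.07
position: [0.6398, -0.2699, 0.2064]
ee_rot: [0.794, 0.607, -0.0, -0.001]
ft_force: [-0.3, 0.7, 0.5]
grip_width: 0.553
grasp_force: 0.0
tool px 324.5549862365573 177.71649120712826 centre [ 0.6413 -0.271 ] sizes [np.float64(0.06009802951352791), np.float64(0.026144444212462044)] grip yaw -0.3032777922357097 | tool [ 0.6402 -0.2688  0.2067] -0.26356849324553155
```

View pics/w6.png

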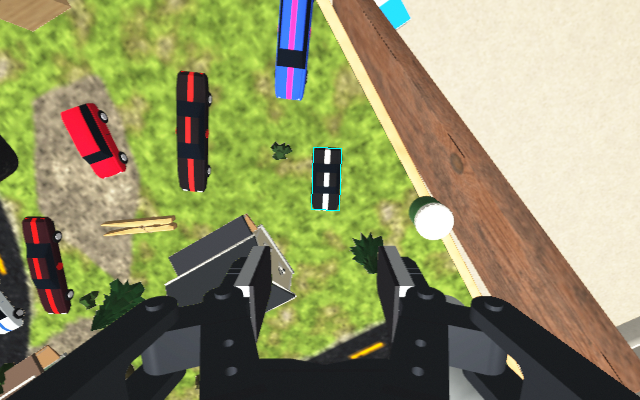

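The box fits the black coupe at (326,179), so the measurement is good and the fingers have room.

```bash
python3 -m inch '[{"slide":[0.001,-0.001,-0.03],"yaw":-0.03},{"slide":[0.001,-0.001,-0.07],"yaw":-0.03},{"slide":[0.001,-0.001,-0.11],"yaw":-0.03},{"slide":[0.001,-0.001,-0.145],"yaw":-0.03},{"slide":[0.001,-0.001,-0.165],"yaw":-0.03},{"slide":[0.001,-0.001,-0.177],"yaw":-0.03},{"slide":[0.001,-0.001,-0.188],"yaw":-0.03},{"slide":[0.001,-0.001,-0.188],"yaw":-0.03}]'
python3 -m inch '[{"slide":[0,0,0],"yaw":0},{"slide":[0,0,0],"yaw":0},{"slide":[0,0,0],"yaw":0},{"slide":[0,0,0],"yaw":0},{"slide":[0,0,0],"yaw":0},{"slide":[0,0,0],"yaw":0},{"slide":[0,0,0],"yaw":0}]' 255 50
python3 -m inch '[{"slide":[0,0,0.03],"yaw":0},{"slide":[0,0,0.07],"yaw":0},{"slide":[0,0,0.11],"yaw":0},{"slide":[0,0,0.15],"yaw":0},{"slide":[0,0,0.19],"yaw":0},{"slide":[0,0,0.22],"yaw":0},{"slide":[0,0,0.22],"yaw":0}]'
```

```text
clock: 8.78
position: [0.6407, -0.2697, 0.018]
ee_rot: [0.803, 0.596, -0.0, -0.001]
ft_force: [-0.3, 0.3, 0.2]
grip_width: 0.551
grasp_force: 0.0
clock: 9.37
position: [0.6421, -0.2714, 0.0213]
ee_rot: [0.803, 0.596, 0.001, 0.001]
ft_force: [-0.9, 1.0, 7.5]
grip_width: 0.297
grasp_force: 50.1
clock: 9.95
position: [0.6429, -0.2728, 0.2479]
ee_rot: [0.803, 0.595, 0.003, 0.005]
ft_force: [0.6, 0.2, -0.7]
grip_width: 0.295
grasp_force: 49.1
```

```bash
python3 -m inch '[{"slide":[-0.154,0.5335,0],"yaw":1.773},{"slide":[-0.154,0.5335,0],"yaw":1.773},{"slide":[-0.154,0.5335,0],"yaw":1.773},{"slide":[-0.154,0.5335,0],"yaw":1.773},{"slide":[-0.154,0.5335,0],"yaw":1.773},{"slide":[-0.154,0.5335,0],"yaw":1.773},{"slide":[-0.154,0.5335,0],"yaw":1.773},{"slide":[-0.154,0.5335,0],"yaw":1.773},{"slide":[-0.154,0.5335,0],"yaw":1.773},{"slide":[-0.154,0.5335,0],"yaw":1.773},{"slide":[-0.154,0.5335,0],"yaw":1.773},{"slide":[-0.154,0.5335,0],"yaw":1.773},{"slide":[-0.154,0.5335,0],"yaw":1.773},{"slide":[-0.154,0.5335,0],"yaw":1.773},{"slide":[-0.154,0.5335,0],"yaw":1.773},{"slide":[-0.154,0.5335,0],"yaw":1.773},{"slide":[-0.154,0.5335,0],"yaw":1.773},{"slide":[-0.154,0.5335,0],"yaw":1.773}]'
python3 -m inch '[{"slide":[0,0,-0.03],"yaw":0},{"slide":[0,0,-0.07],"yaw":0},{"slide":[0,0,-0.11],"yaw":0},{"slide":[0,0,-0.14],"yaw":0},{"slide":[0,0,-0.16],"yaw":0},{"slide":[0,0,-0.172],"yaw":0},{"slide":[0,0,-0.18],"yaw":0},{"slide":[0,0,-0.18],"yaw":0}]'
```

```text
clock: 11.45
position: [0.4876, 0.2608, 0.2395]
ee_rot: [0.049, 0.999, -0.0, 0.0]
ft_force: [-0.7, -0.3, 0.1]
grip_width: 0.299
grasp_force: 49.2
clock: 12.12
position: [0.4871, 0.2617, 0.0587]
ee_rot: [0.047, 0.999, -0.0, -0.0]
ft_force: [-0.0, 0.0, -0.9]
grip_width: 0.299
grasp_force: 49.2
```

```bash
python3 -m inch '[{"slide":[0,0,0],"yaw":0},{"slide":[0,0,0],"yaw":0},{"slide":[0,0,0],"yaw":0},{"slide":[0,0,0],"yaw":0}]' 140
python3 -m inch '[{"slide":[0,0,0.03],"yaw":0},{"slide":[0,0,0.07],"yaw":0},{"slide":[0,0,0.11],"yaw":0},{"slide":[0,0,0.15],"yaw":0},{"slide":[0,0,0.15],"yaw":0}]'
python3 -m inch '[{"slide":[0.0445,-0.458,0],"yaw":-1.87},{"slide":[0.0445,-0.458,0],"yaw":-1.87},{"slide":[0.0445,-0.458,0],"yaw":-1.87},{"slide":[0.0445,-0.458,0],"yaw":-1.87},{"slide":[0.0445,-0.458,0],"yaw":-1.87},{"slide":[0.0445,-0.458,0],"yaw":-1.87},{"slide":[0.0445,-0.458,0],"yaw":-1.87},{"slide":[0.0445,-0.458,0],"yaw":-1.87},{"slide":[0.0445,-0.458,0],"yaw":-1.87},{"slide":[0.0445,-0.458,0],"yaw":-1.87},{"slide":[0.0445,-0.458,0],"yaw":-1.87},{"slide":[0.0445,-0.458,0],"yaw":-1.87},{"slide":[0.0445,-0.458,0],"yaw":-1.87},{"slide":[0.0445,-0.458,0],"yaw":-1.87},{"slide":[0.0445,-0.458,0],"yaw":-1.87},{"slide":[0.0445,-0.458,0],"yaw":-1.87},{"slide":[0.0445,-0.458,0],"yaw":-1.87},{"slide":[0.0445,-0.458,0],"yaw":-1.87}]' 115
python3 - <<'E'
from h import *
np.set_printoptions(precision=4,suppress=True)
find("w7",lambda h:(h[:,:,2]<70)|((h[:,:,0]<8)|(h[:,:,0]>172))&(h[:,:,1]>120))
E
```

```text
clock: 12.45
position: [0.4875, 0.2628, 0.0604]
ee_rot: [0.046, 0.999, 0.001, 0.001]
ft_force: [-0.5, -0.4, -0.7]
grip_width: 0.45
grasp_force: 0.0
clock: 12.87
position: [0.4901, 0.2641, 0.2184]
ee_rot: [0.047, 0.999, 0.004, 0.005]
ft_force: [1.0, 0.8, -0.1]
grip_width: 0.451
grasp_force: 0.0
clock: 14.37
position: [0.5315, -0.1955, 0.2095]
ee_rot: [0.83, 0.558, 0.0, 0.0]
ft_force: [0.4, -0.5, -0.7]
grip_width: 0.55
grasp_force: 0.0
tool px 324.2238115516935 178.23035412189301 centre [ 0.5321 -0.196 ] sizes [np.float64(0.025593095547971626), np.float64(0.10719367840351841)] grip yaw -0.3758837501204513 | tool [ 0.5315 -0.1955  0.2095] -0.38843047170319356
```

```bash
python3 -m inch '[{"slide":[0.001,0,-0.03],"yaw":0.01},{"slide":[0.001,0,-0.07],"yaw":0.01},{"slide":[0.001,0,-0.11],"yaw":0.01},{"slide":[0.001,0,-0.145],"yaw":0.01},{"slide":[0.001,0,-0.165],"yaw":0.01},{"slide":[0.001,0,-0.178],"yaw":0.01},{"slide":[0.001,0,-0.187],"yaw":0.01},{"slide":[0.001,0,-0.187],"yaw":0.01}]'
python3 -m inch '[{"slide":[0,0,0],"yaw":0},{"slide":[0,0,0],"yaw":0},{"slide":[0,0,0],"yaw":0},{"slide":[0,0,0],"yaw":0},{"slide":[0,0,0],"yaw":0},{"slide":[0,0,0],"yaw":0},{"slide":[0,0,0],"yaw":0}]' 255 60
python3 -m inch '[{"slide":[0,0,0.03],"yaw":0},{"slide":[0,0,0.07],"yaw":0},{"slide":[0,0,0.11],"yaw":0},{"slide":[0,0,0.15],"yaw":0},{"slide":[0,0,0.19],"yaw":0},{"slide":[0,0,0.22],"yaw":0},{"slide":[0,0,0.22],"yaw":0}]'
```

```text
clock: 15.08
position: [0.532, -0.1955, 0.0214]
ee_rot: [0.828, 0.56, -0.0, -0.0]
ft_force: [-0.4, 0.4, 1.0]
grip_width: 0.542
grasp_force: 0.0
clock: 15.67
position: [0.5338, -0.1961, 0.0241]
ee_rot: [0.828, 0.56, 0.001, 0.001]
ft_force: [-0.6, -0.1, 7.4]
grip_width: 0.277
grasp_force: 59.3
clock: 16.25
position: [0.5348, -0.1969, 0.2497]
ee_rot: [0.829, 0.56, 0.004, 0.003]
ft_force: [1.0, -1.1, -0.7]
grip_width: 0.278
grasp_force: 58.7
```

```bash
python3 -m inch '[{"slide":[-0.146,0.5505,0],"yaw":1.86},{"slide":[-0.146,0.5505,0],"yaw":1.86},{"slide":[-0.146,0.5505,0],"yaw":1.86},{"slide":[-0.146,0.5505,0],"yaw":1.86},{"slide":[-0.146,0.5505,0],"yaw":1.86},{"slide":[-0.146,0.5505,0],"yaw":1.86},{"slide":[-0.146,0.5505,0],"yaw":1.86},{"slide":[-0.146,0.5505,0],"yaw":1.86},{"slide":[-0.146,0.5505,0],"yaw":1.86},{"slide":[-0.146,0.5505,0],"yaw":1.86},{"slide":[-0.146,0.5505,0],"yaw":1.86},{"slide":[-0.146,0.5505,0],"yaw":1.86},{"slide":[-0.146,0.5505,0],"yaw":1.86},{"slide":[-0.146,0.5505,0],"yaw":1.86},{"slide":[-0.146,0.5505,0],"yaw":1.86},{"slide":[-0.146,0.5505,0],"yaw":1.86},{"slide":[-0.146,0.5505,0],"yaw":1.86},{"slide":[-0.146,0.5505,0],"yaw":1.86},{"slide":[-0.146,0.5505,0],"yaw":1.86}]'
python3 - <<'E'
from h import *
cv2.imwrite("pics/w8.png",camera("wrist")["frame"][:,:,::-1])
E
```

```text
clock: 17.83
position: [0.3871, 0.3538, 0.2426]
ee_rot: [0.049, 0.999, 0.0, 0.0]
ft_force: [-0.5, -0.5, -0.2]
grip_width: 0.279
grasp_force: 58.8
```

View pics/w8.png

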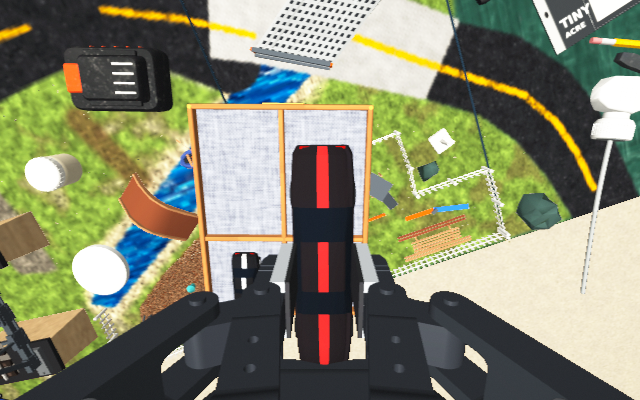

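The picture shows the long coupe held level over the left long bay. The bay's near wall is at row 105 and the divider at row 240, with columns 282 and 371 at the sides. The short black coupe is in its bay at (245,275).

```bash
python3 - <<'E'
from h import *
np.set_printoptions(precision=4,suppress=True)
w=camera("wrist")
a,b,c,d,e=[ray(w,*q,.045)[:2] for q in[(329,107),(283,239),(191,106),(371,108),(206,239)]]
print(a,b,c,d,e,np.linalg.norm(c-d))
t=lambda X,Y:np.array([.425,.309])+X*np.array([np.sin(3.0488),-np.cos(3.0488)])+Y*np.array([np.cos(3.0488),np.sin(3.0488)])
print(t(.0415,.108),t(0,-.023),t(-.083,.108),t(.083,.108),t(-.083,-.023))
E
```

```text
[0.3229 0.3658] [0.4472 0.3074] [0.3098 0.2407] [0.3274 0.404 ] [0.4396 0.2296] 0.16424315590501448
[0.3213 0.3603] [0.4479 0.3069] [0.3098 0.2364] [0.3252 0.4017] [0.4402 0.2242]
```

```bash
python3 -m inch '[{"slide":[0,0.002,-0.03],"yaw":0},{"slide":[0,0.002,-0.07],"yaw":0},{"slide":[0,0.002,-0.11],"yaw":0},{"slide":[0,0.002,-0.14],"yaw":0},{"slide":[0,0.002,-0.16],"yaw":0},{"slide":[0,0.002,-0.172],"yaw":0},{"slide":[0,0.002,-0.18],"yaw":0},{"slide":[0,0.002,-0.18],"yaw":0}]'
python3 -m inch '[{"slide":[0,0,0],"yaw":0},{"slide":[0,0,0],"yaw":0},{"slide":[0,0,0],"yaw":0},{"slide":[0,0,0],"yaw":0}]' 140
python3 -m inch '[{"slide":[0,0,0.03],"yaw":0},{"slide":[0,0,0.07],"yaw":0},{"slide":[0,0,0.11],"yaw":0},{"slide":[0,0,0.15],"yaw":0},{"slide":[0,0,0.15],"yaw":0}]'
```

```text
clock: 18.6
position: [0.3864, 0.3563, 0.0614]
ee_rot: [0.047, 0.999, -0.0, -0.0]
ft_force: [0.1, -0.0, 0.1]
grip_width: 0.277
grasp_force: 58.9
clock: 18.93
position: [0.3868, 0.3573, 0.0631]
ee_rot: [0.046, 0.999, 0.001, 0.0]
ft_force: [0.5, 1.0, -0.5]
grip_width: 0.452
grasp_force: 0.0
clock: 19.35
position: [0.3889, 0.3593, 0.2211]
ee_rot: [0.047, 0.999, 0.005, 0.004]
ft_force: [2.0, 1.3, 0.4]
grip_width: 0.447
grasp_force: 0.0
```

```bash
python3 -m inch '[{"slide":[0.1,-0.32,0],"yaw":-0.9},{"slide":[0.1,-0.32,0],"yaw":-0.9},{"slide":[0.1,-0.32,0],"yaw":-0.9},{"slide":[0.1,-0.32,0],"yaw":-0.9},{"slide":[0.1,-0.32,0],"yaw":-0.9},{"slide":[0.1,-0.32,0],"yaw":-0.9},{"slide":[0.1,-0.32,0],"yaw":-0.9},{"slide":[0.1,-0.32,0],"yaw":-0.9},{"slide":[0.1,-0.32,0],"yaw":-0.9}]' 115
python3 -m inch '[{"slide":[-0.147,-0.321,0],"yaw":-0.868},{"slide":[-0.147,-0.321,0],"yaw":-0.868},{"slide":[-0.147,-0.321,0],"yaw":-0.868},{"slide":[-0.147,-0.321,0],"yaw":-0.868},{"slide":[-0.147,-0.321,0],"yaw":-0.868},{"slide":[-0.147,-0.321,0],"yaw":-0.868},{"slide":[-0.147,-0.321,0],"yaw":-0.868},{"slide":[-0.147,-0.321,0],"yaw":-0.868},{"slide":[-0.147,-0.321,0],"yaw":-0.868},{"slide":[-0.147,-0.321,0],"yaw":-0.868},{"slide":[-0.147,-0.321,0],"yaw":-0.868},{"slide":[-0.147,-0.321,0],"yaw":-0.868}]'
python3 - <<'E'
from h import *
np.set_printoptions(precision=4,suppress=True)
find("w9",lambda h:(h[:,:,2]<70)|((h[:,:,0]<8)|(h[:,:,0]>172))&(h[:,:,1]>120))
E
```

```text
clock: 20.1
position: [0.4879, 0.0287, 0.2132]
ee_rot: [0.481, 0.876, -0.0, 0.001]
ft_force: [-1.0, 0.4, -0.9]
grip_width: 0.55
grasp_force: 0.0
clock: 21.1
position: [0.3399, -0.2834, 0.2125]
ee_rot: [0.802, 0.598, 0.0, 0.0]
ft_force: [-0.1, 0.9, 0.2]
grip_width: 0.55
grasp_force: 0.0
tool px 324.23455123640326 177.2783721134181 centre [ 0.3369 -0.2843] sizes [np.float64(0.024942976960408435), np.float64(0.10635739341167012)] grip yaw -0.28061876210028314 | tool [ 0.34   -0.2831  0.2124] -0.28822992398916075
```

```bash
python3 -m inch '[{"slide":[-0.0025,0,-0.03],"yaw":0.01},{"slide":[-0.0025,0,-0.07],"yaw":0.01},{"slide":[-0.0025,0,-0.11],"yaw":0.01},{"slide":[-0.0025,0,-0.145],"yaw":0.01},{"slide":[-0.0025,0,-0.165],"yaw":0.01},{"slide":[-0.0025,0,-0.178],"yaw":0.01},{"slide":[-0.0025,0,-0.189],"yaw":0.01},{"slide":[-0.0025,0,-0.189],"yaw":0.01}]'
python3 -m inch '[{"slide":[0,0,0],"yaw":0},{"slide":[0,0,0],"yaw":0},{"slide":[0,0,0],"yaw":0},{"slide":[0,0,0],"yaw":0},{"slide":[0,0,0],"yaw":0},{"slide":[0,0,0],"yaw":0},{"slide":[0,0,0],"yaw":0}]' 255 60
python3 -m inch '[{"slide":[0,0,0.03],"yaw":0},{"slide":[0,0,0.07],"yaw":0},{"slide":[0,0,0.11],"yaw":0},{"slide":[0,0,0.15],"yaw":0},{"slide":[0,0,0.19],"yaw":0},{"slide":[0,0,0.22],"yaw":0},{"slide":[0,0,0.22],"yaw":0}]'
```

```text
clock: 21.82
position: [0.3363, -0.2824, 0.0214]
ee_rot: [0.798, 0.602, -0.001, -0.002]
ft_force: [-0.2, 0.2, -0.5]
grip_width: 0.552
grasp_force: 0.0
clock: 22.4
position: [0.3378, -0.284, 0.0241]
ee_rot: [0.799, 0.602, 0.001, 0.0]
ft_force: [-0.4, 2.2, 8.2]
grip_width: 0.281
grasp_force: 59.2
clock: 22.98
position: [0.339, -0.2855, 0.2491]
ee_rot: [0.799, 0.601, 0.003, 0.003]
ft_force: [1.0, -0.4, 0.4]
grip_width: 0.273
grasp_force: 57.5
```

```bash
python3 -m inch '[{"slide":[0.12,0.28,0],"yaw":0.9},{"slide":[0.12,0.28,0],"yaw":0.9},{"slide":[0.12,0.28,0],"yaw":0.9},{"slide":[0.12,0.28,0],"yaw":0.9},{"slide":[0.12,0.28,0],"yaw":0.9},{"slide":[0.12,0.28,0],"yaw":0.9},{"slide":[0.12,0.28,0],"yaw":0.9},{"slide":[0.12,0.28,0],"yaw":0.9},{"slide":[0.12,0.28,0],"yaw":0.9}]'
python3 -m inch '[{"slide":[-0.078,0.2785,0],"yaw":0.858},{"slide":[-0.078,0.2785,0],"yaw":0.858},{"slide":[-0.078,0.2785,0],"yaw":0.858},{"slide":[-0.078,0.2785,0],"yaw":0.858},{"slide":[-0.078,0.2785,0],"yaw":0.858},{"slide":[-0.078,0.2785,0],"yaw":0.858},{"slide":[-0.078,0.2785,0],"yaw":0.858},{"slide":[-0.078,0.2785,0],"yaw":0.858},{"slide":[-0.078,0.2785,0],"yaw":0.858},{"slide":[-0.078,0.2785,0],"yaw":0.858}]'
python3 -m inch '[{"slide":[0,0,-0.03],"yaw":0},{"slide":[0,0,-0.07],"yaw":0},{"slide":[0,0,-0.11],"yaw":0},{"slide":[0,0,-0.14],"yaw":0},{"slide":[0,0,-0.16],"yaw":0},{"slide":[0,0,-0.172],"yaw":0},{"slide":[0,0,-0.181],"yaw":0},{"slide":[0,0,-0.181],"yaw":0}]'
```

```text
clock: 23.73
position: [0.4575, -0.0002, 0.2428]
ee_rot: [0.454, 0.891, -0.0, -0.0]
ft_force: [-0.5, 0.3, -1.1]
grip_width: 0.282
grasp_force: 57.5
clock: 24.57
position: [0.3794, 0.2731, 0.2432]
ee_rot: [0.048, 0.999, -0.0, 0.0]
ft_force: [0.8, -0.1, -1.2]
grip_width: 0.279
grasp_force: 57.6
clock: 25.23
position: [0.3793, 0.2726, 0.0614]
ee_rot: [0.048, 0.999, -0.001, -0.0]
ft_force: [0.4, -0.3, -0.5]
grip_width: 0.28
grasp_force: 57.6
```

Release, back off to beyond the tray on the far side (+x), and take a check picture.

```bash
python3 -m inch '[{"slide":[0,0,0],"yaw":0},{"slide":[0,0,0],"yaw":0},{"slide":[0,0,0],"yaw":0},{"slide":[0,0,0],"yaw":0}]' 140
python3 -m inch '[{"slide":[0,0,0.03],"yaw":0},{"slide":[0,0,0.07],"yaw":0},{"slide":[0,0,0.11],"yaw":0},{"slide":[0.04,0,0.15],"yaw":0},{"slide":[0.08,0.02,0.18],"yaw":0},{"slide":[0.12,0.03,0.2],"yaw":0},{"slide":[0.14,0.03,0.2],"yaw":0},{"slide":[0.14,0.03,0.2],"yaw":0},{"slide":[0.14,0.03,0.2],"yaw":0}]'
python3 - <<'E'
from h import *
a=camera("wrist")["frame"][:,:,::-1];t=camera("top")["frame"][:,:,::-1]
t0=cv2.imread("pics/top0.png")
b=cv2.resize(np.vstack([t[140:250,340:440],t0[140:250,340:440]]),None,fx=1.8,fy=1.8)
n=np.zeros((400,800,3),np.uint8);n[:,:620]=a[:,10:630];n[:396,620:800]=b
cv2.imwrite("pics/f.png",n)
E
```

```text
clock: 25.57
position: [0.3794, 0.2747, 0.0632]
ee_rot: [0.046, 0.999, 0.001, 0.0]
ft_force: [0.2, 0.3, -0.2]
grip_width: 0.452
grasp_force: 0.0
clock: 26.32
position: [0.5211, 0.3041, 0.2627]
ee_rot: [0.047, 0.999, -0.0, 0.001]
ft_force: [-1.1, -1.3, 0.1]
grip_width: 0.454
grasp_force: 0.0
```

View pics/f.png

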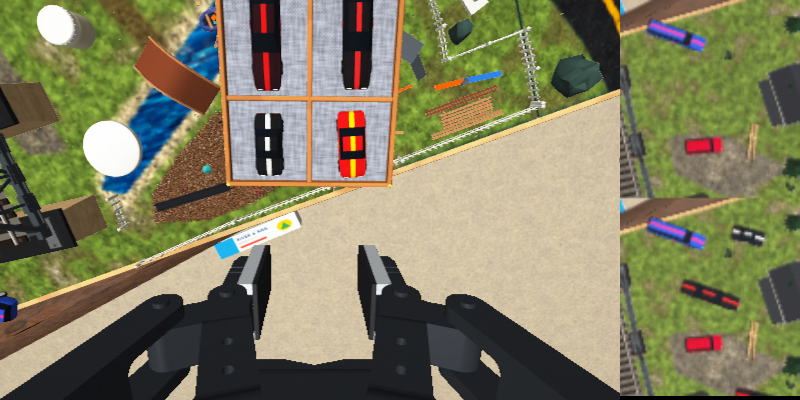

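The picture shows all four coupes upright and centred in their own bays: long at (266,45) and (357,45), short at (268,144) and (351,144). The top-view insets show both estates unmoved.

```bash
python3 -c "
from workcell import *
print(hand_in())"
```

```text
the job is handed in; nothing more can be done
None
```

The job is handed in: in the last pictures all four coupes stood upright and centred in their proper bays and both estates were where they started, at about 26 s on the clock; `hand_in()` returned no verdict.

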